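# Make up two woodturning kits

## Robot

A 6-joint arm with a two-finger parallel gripper is mounted at the origin on the work surface. World frame = base frame: x ahead of the robot, y to its left, z up, the work surface at z = 0. Lengths are in mm, angles in rad, forces in N, time in s.
With the tool pointing down it reaches from about 300 to 775 mm from the base axis. Payload 14.6 kg.
Tool frame: the origin (TCP) lies midway between the tips of the shut fingers; the grasp point (between the pads) lies 19 mm behind it (manip.grip_point_offset is the distance from the TCP to the grasp point, in mm); x points along the fingers, z is the direction in which the jaws open and shut, and the axes are right-handed (so a half turn about x gives the same grasp; the last joint's range is limited). The gripper opens to 94 mm and grips with 3 to 60 N. Pads are 16 mm wide; open, the fingers measure 119 mm over their backs; the gripper's body (75 mm by 177 mm) begins 78 mm behind the grasp point.
Start: joints at [-1.211, 0.3, 1.521, -0, 1.321, -0.067], TCP at [227.67, -500.655, 205.446] pointing down, gripper open.
Joint ranges: [-3.03, 3.03], [-0.79, 2.21], [0.23, 2.52], [-1.04, 4.18], [0, 3.07], [-2.55, 2.55]. Speed limits (rad/s): [2.22, 2.22, 2.57, 3.14, 3.14, 3.14].

## Interface

Orientations are given as [roll, pitch, yaw] about the fixed x, y, z axes, in that order (R = Rz(yaw) Ry(pitch) Rx(roll)).
In Python, from cell import manip, camera, calibration, order gives the robot as it stands.
- The arm moves only by the tool jog_arm, never from a script. Its arguments are lists of equal length, an entry for each row: "turn": the turn, a rotation vector about the tool's x, y, z in degrees, a list of three; "dp": the shift along the tool's x, y, z in cm, a list of three; "gripper": the closure, from 0 (fully open) to 1 (shut). In form: {"turn": [[ax, ay, az], ...], "dp": [[tx, ty, tz], ...], "gripper": [gripper, ...]}. A call has 1 to 8 rows; each row shifts and turns the pose as measured when the row begins, along the tool's axes as they then stand; what a row does not reach is not made up. A row lasts 1/8 s, in which the tool goes at most 62.5 mm and 10.7 degrees, less where a joint would pass 70% of its speed; a pose out of reach is approached as far as the arm can. A call is refused whole if a number of a shift passes 6.25 or a number of a turn 10.7, either way. A call with a gripper value outside its range is refused whole. The fingers move at their own pace and stop on an object; "grip_force" is the grip in N (left out, the last holds). Time passes only in rows, so rows that do not move let the fingers close. It gives the time, the measured TCP pose, the force and the opening at its end, in the units of the state.
- manip.read_state(): the state, without advancing time (a new reading comes with each control period).
- camera(name): name is "side" or "top"; returns (picture, depth): 400x640x3 uint8, red, green, blue; 400x640 float32, mm along the optical axis (not along the pixel's ray), 0 where there is no reading.
- calibration(name): a dict with "K" (3x3 intrinsics, pixels), "world_from_camera" (4x4, takes a point from camera to world coordinates). Camera axes: x right, y down, z forward; pixel columns grow to the right and rows downward; lengths in mm; the calibration is good to about 2 mm. A picture is of the moment at which its call begins. calibration takes no time and is no camera call.
- order.sign_off(): hands the job in, once; it reports no verdict.
The state is a dict: "clock": time; "joints": joint angles; "qd": joint speeds; "effort": joint torques, N m; "eef_pos": TCP position; "eef_rot": TCP orientation; "wrist_force": force on the tool from outside, world axes, zero at the start; "moment": the same for the moment, N m; "finger_gap": finger opening in mm.
Only numpy, scipy, OpenCV 4.12 (cv2) and the standard library are available. Lean on these libraries where they do the work, as an engineer would, in place of code of your own. Each camera call takes 0.05 s, during which the arm holds its last target.

## Task

Make up two kits for the turning class. In the two-compartment tray, lay the long square blank in the long compartment and stand the tall narrow brass ferrule in the short one; in the three-compartment tray, put the dark round blank in the widest compartment, the steel ring in the middle one and the turned wooden knob in the narrowest. Every piece must end flat on the floor of its compartment, the round ones upright as they stand now, and the short offcut and the wax tin stay standing where they are.

Things in the scene. Friction and masses are not known exactly. Their poses are not given: they have to be found in the camera images.
- handle_tray: Fixed low plywood tray with TWO compartments in a row along its y axis. Outside 66 mm (x) by 195 mm (y); floor 5 mm thick, all rims and dividers 5 mm wide with their top 12 mm above the bench. Origin: centre of the underside, z up, on the bench. Long compartment (56 x 126 mm inside): centre at y = +30 mm. Short compartment (56 x 54 mm inside): centre at y = -66 mm. Both at x = 0. Its yaw differs by up to 0.25 rad from the world axes.
- box_tray: Fixed low plywood tray with THREE compartments in a row along its y axis. Outside 90 mm (x) by 218 mm (y); floor 5 mm thick, all rims and dividers 5 mm wide with their top 12 mm above the bench. Origin: centre of the underside, z up, on the bench. Inside sizes (x by y) and centres: widest 80 x 80 mm at y = +64 mm, middle 80 x 66 mm at y = -14 mm, narrowest 80 x 52 mm at y = -78 mm. All at x = 0. Its yaw differs by up to 0.25 rad from the world axes.
- square_blank: Loose long square bar of light wood, 100 mm long (its x axis), 32 x 32 mm in section, lying on the bench. Origin: its centre, 16 mm above what it lies on. About 80 g.
- ferrule: Loose tall narrow brass tube standing upright: 28 mm outside diameter, 21 mm bore, 40 mm tall. Origin: centre of the underside, z up its axis. About 60 g.
- round_blank: Loose solid disc of dark wood lying flat: 56 mm diameter, 34 mm tall. Origin: centre of the underside, z up its axis. About 70 g.
- ring: Loose steel ring (short thick tube) lying flat: 44 mm outside diameter, 30 mm bore, 30 mm tall. Origin: centre of the underside, z up its axis. About 120 g.
- knob: Loose small turned knob of light wood standing on its foot: foot 30 mm diameter, waist 18 mm diameter at 12 mm height, round head 34 mm diameter at 31 mm height, 40 mm tall in all. Origin: centre of the underside, z up its axis. About 30 g.
- offcut: Not part of a kit, leave it: loose short square offcut of light wood standing on end, 32 x 32 mm, 45 mm tall. Origin: centre of the underside.
- wax_tin: Not part of a kit, leave it: loose low round closed aluminium tin, 56 mm diameter, 26 mm tall. Origin: centre of the underside.

How it is judged (in metres and radians):
At the end, for the whole second after the job is handed in: All five pieces at rest on the floor (within 4 mm) and between the walls of their own compartments (2 mm slack), round ones upright within 0.12 rad, square blank along the long compartment within 0.35 rad; offcut and wax tin within 20 mm of their starts (x of square_blank in the frame of handle_tray between -0.014 and 0.014 m and y of square_blank in the frame of handle_tray between 0.0145 and 0.0445 m and z of square_blank in the frame of handle_tray between 0.018 and 0.025 m and angle between the x axis of square_blank and the y axis of handle_tray, either way round below 0.35 rad and linear speed of each of square_blank, ferrule, round_blank, ring, knob below 0.02 m/s and angular speed of each of square_blank, ferrule, round_blank, ring, knob below 0.3 rad/s and x of ferrule in the frame of handle_tray between -0.016 and 0.016 m and y of ferrule in the frame of handle_tray between -0.0805 and -0.0505 m and z of ferrule in the frame of handle_tray between 0.002 and 0.009 m and angle between each of ferrule, round_blank, ring, knob's own z axis and vertical below 0.12 rad and x of round_blank in the frame of box_tray between -0.014 and 0.014 m and y of round_blank in the frame of box_tray between 0.05 and 0.078 m and z of round_blank in the frame of box_tray between 0.002 and 0.009 m and x of ring in the frame of box_tray between -0.02 and 0.02 m and y of ring in the frame of box_tray between -0.027 and -0.001 m and z of ring in the frame of box_tray between 0.002 and 0.009 m and x of knob in the frame of box_tray between -0.027 and 0.027 m and y of knob in the frame of box_tray between -0.091 and -0.065 m and z of knob in the frame of box_tray between 0.002 and 0.009 m and distance of each of offcut, wax_tin from where it was at the start of the episode below 0.02 m); the robot touches nothing.
It fails at once if the offcut is knocked over or carried off (distance of offcut from where it was at the start of the episode above 0.04 m or angle between offcut's own z axis and vertical above 0.5 rad).
It fails at once if the wax tin is tipped or carried off (distance of wax_tin from where it was at the start of the episode above 0.04 m or angle between wax_tin's own z axis and vertical above 0.5 rad).
It also fails if it takes over 109 s, if anything falls off the work surface, if the arm or the gripper's body presses on something with over 40 N, if the wrist force passes 120 N, or if a joint passes its speed limit or range.

## Working session

There is one attempt and no reset: what is moved stays moved. The work goes in short steps, Python scripts to look and compute and a tool call to move; the robot and the scene stay as the last step left them, time stands still between calls to the robot, and variables do not carry over. Pictures are saved under pics/ and viewed, and the job is handed in when it is done.

Besides the shell and the picture viewer there is one more tool, called by a JSON object that holds its "api" and its "payload". jog_arm: Moves the arm, as the interface text tells. Its arguments: {"type":"object","properties":{"turn":{"type":"array","items":{"type":"array","items":{"type":"number"}}},"dp":{"type":"array","items":{"type":"array","items":{"type":"number"}}},"gripper":{"type":"array","items":{"type":"number"}},"grip_force":{"type":"number"}},"required":["turn","dp","gripper"]}

```bash
ls; mkdir -p pics; cat > h.py <<'E'
import numpy as np,cv2
from cell import manip,camera,calibration,order
def grab(n,save=None):
    im,d=camera(n)
    if save: cv2.imwrite('pics/'+save,im[:,:,::-1])
    np.savez('/tmp/'+n+'.npz',im=im,d=d)
    return im,d
E
python3 - <<'E'
from h import *
grab('top','t0.png');grab('side','s0.png')
s=manip.read_state();print(s)
for n in('top','side'):print(calibration(n))
E
```

```text
pics
{'clock': 0.1, 'joints': array([-1.21061131e+00,  3.00404943e-01,  1.52153442e+00, -2.54813138e-05,
        1.32071154e+00, -6.66192082e-02]), 'qd': array([ 0.00019346,  0.00023707, -0.00203121,  0.00095515, -0.00016296,
       -0.0007384 ]), 'effort': array([ 1.48039460e-03, -5.32645190e+01, -3.53281224e+01,  7.09560653e-02,
        2.34573882e-02, -6.72238798e-05]), 'eef_pos': array([ 227.57481759, -500.43893235,  204.94236025]), 'eef_rot': array([3.09829265, 1.56973779, 1.95430687]), 'wrist_force': array([-0.2589632 ,  0.29981875, -0.37790688]), 'moment': array([-0.00256535, -0.01458582,  0.01898165]), 'finger_gap': 94.05666261621118}
{'K': array([[414.81577866,   0.        , 314.21778301],
       [  0.        , 414.81577866, 201.20185256],
       [  0.        ,   0.        ,   1.        ]]), 'world_from_camera': array([[ 2.70518734e-02, -9.96839164e-01,  7.46985766e-02,
         4.99144246e+02],
       [-9.99633132e-01, -2.70764389e-02,  6.84005183e-04,
         4.77543365e+01],
       [ 1.34072829e-03, -7.46896757e-02, -9.97205924e-01,
         1.01828249e+03],
       [ 0.00000000e+00,  0.00000000e+00,  0.00000000e+00,
         1.00000000e+00]])}
{'K': array([[369.47010245,   0.        , 314.05304405],
       [  0.        , 369.47010245, 198.24255319],
       [  0.        ,   0.        ,   1.        ]]), 'world_from_camera': array([[ 7.25445958e-01, -5.24210420e-01,  4.46017487e-01,
         2.19213217e+02],
       [-6.88203859e-01, -5.42873614e-01,  4.81314541e-01,
        -3.28550278e+02],
       [-1.01789727e-02, -6.56118644e-01, -7.54589103e-01,
         6.57619199e+02],
       [ 0.00000000e+00,  0.00000000e+00,  0.00000000e+00,
         1.00000000e+00]])}
```

View pics/t0.png

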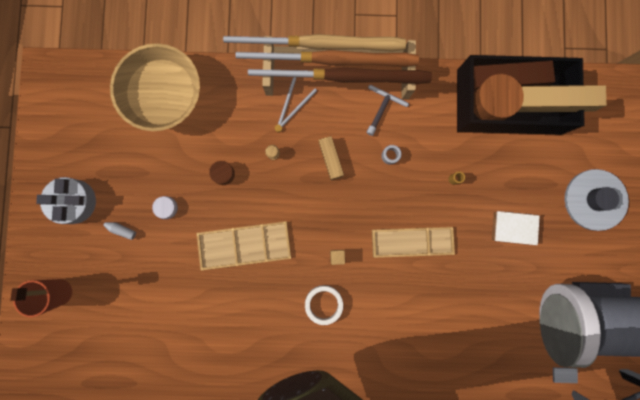

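View pics/s0.png

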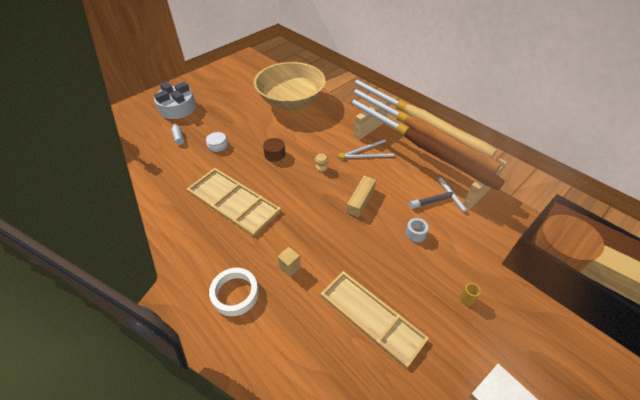

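```bash
cat >> h.py <<'E'
def cast(n,uv,z):
    c=calibration(n);K=c['K'];T=c['world_from_camera']
    uv=np.atleast_2d(np.array(uv,float));
    r=np.c_[(uv-[K[0,2],K[1,2]])/K[0,0],np.ones(len(uv))]@T[:3,:3].T
    o=T[:3,3]; z=np.broadcast_to(z,len(uv))
    return o+r*((z-o[2])/r[:,2])[:,None]
def cloud(n,d):
    c=calibration(n);K=c['K'];T=c['world_from_camera']
    v,u=np.mgrid[:d.shape[0],:d.shape[1]]
    p=np.stack([(u-K[0,2])/K[0,0]*d,(v-K[1,2])/K[1,1]*d,d],-1)
    return p@T[:3,:3].T+T[:3,3]
E
python3 - <<'E'
from h import *
a=np.load('/tmp/top.npz');im,d=a['im'],a['d']
P=cloud('top',d)
for u,v in [(222,172),(272,152),(331,158),(164,208),(338,257),(300,200),(413,242),(385,154),(360,200),(245,245)]:
    print(u,v,P[v,u].round(1))
b=cv2.resize(im[120:290,140:480],None,fx=2.3,fy=2.3,interpolation=cv2.INTER_NEAREST)
cv2.imwrite('pics/t0z.png',b[:,:,::-1])
H=P[:,:,2].copy();H[d==0]=0
h=np.clip(H*4,0,255).astype(np.uint8)[120:290,140:480]
cv2.imwrite('pics/t0h.png',cv2.resize(h,None,fx=2.3,fy=2.3,interpolation=cv2.INTER_NEAREST))
E
```

```text
222 172 [636.5 270.2  36.4]
272 152 [687.3 152.3  40.3]
331 158 [678.4  10.9  31.1]
164 208 [547.4 407.6  26. ]
338 257 [443.3 -10.4  46.4]
300 200 [577.1  83.4   4.5]
413 242 [ 482.1 -194.8    3.6]
385 154 [ 691.9 -119.    29.9]
360 200 [ 5.814e+02 -6.410e+01  2.000e-01]
245 245 [463.9 213.4   6.5]
```

View pics/t0z.png

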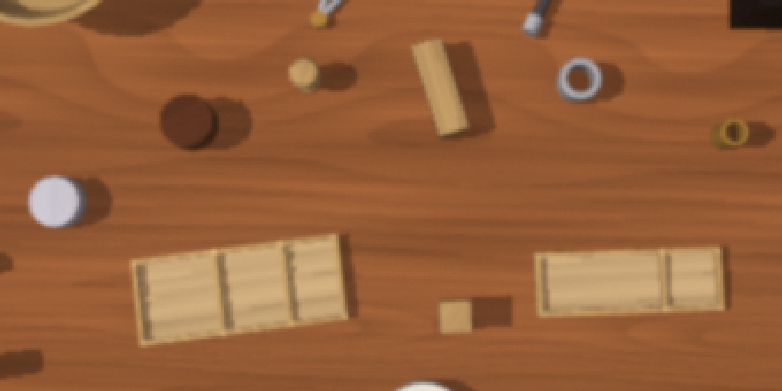

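View pics/t0h.png

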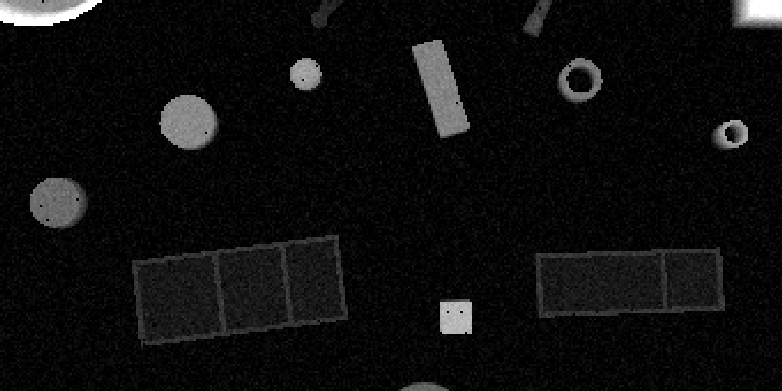

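```bash
cat > meas.py <<'E'
from h import *
def measure(verbose=True,hmap=None):
    a=np.load('/tmp/top.npz');im,d=a['im'],a['d']
    P=cloud('top',d);H=P[:,:,2].copy();H[d==0]=0
    H=cv2.medianBlur(H.astype(np.float32),3)
    return im,P,H
def comp(H,lo,hi,box,close=0):
    u0,v0,u1,v1=box
    m=np.zeros(H.shape,np.uint8)
    m[v0:v1,u0:u1]=((H>lo)&(H<hi))[v0:v1,u0:u1]
    if close:m=cv2.morphologyEx(m,cv2.MORPH_CLOSE,np.ones((close,close)))
    n,l,s,c=cv2.connectedComponentsWithStats(m)
    k=1+np.argmax(s[1:,4]);return (l==k).astype(np.uint8),s[k]
E
python3 - <<'E'
from meas import *
im,P,H=measure()
def rect(box,lo,hi,z):
    m,s=comp(H,lo,hi,box,3)
    c=max(cv2.findContours(m,cv2.RETR_EXTERNAL,cv2.CHAIN_APPROX_NONE)[0],key=cv2.contourArea)[:,0]
    # full-fill: use pixel corners
    w=cast('top',np.vstack([c+[[-.5,-.5]],c+[[.5,-.5]],c+[[.5,.5]],c+[[-.5,.5]]]),z)[:,:2]
    (cx,cy),(a,b),t=cv2.minAreaRect(w.astype(np.float32))
    if a<b:a,b,t=b,a,t+90
    print(np.round([cx,cy,a,b],1),'long axis deg',round((t+90)%180-90,2))
print('box');rect((190,215,300,280),3,17,12)
rect((190,215,300,280),8,17,12)
print('handle');rect((365,220,465,265),3,17,12);rect((365,220,465,265),8,17,12)
print('sq');rect((315,130,350,185),22,42,32)
print('off');rect((325,245,355,270),38,55,45)
def circ(box,lo,hi,z):
    m,s=comp(H,lo,hi,box)
    c=max(cv2.findContours(m,cv2.RETR_EXTERNAL,cv2.CHAIN_APPROX_NONE)[0],key=cv2.contourArea)[:,0]
    w=cast('top',c,z)[:,:2];(cx,cy),r=cv2.minEnclosingCircle(w.astype(np.float32));
    v,u=np.nonzero(m);q=cast('top',np.c_[u,v],z)[:,:2].mean(0)
    e=cv2.fitEllipse(w.astype(np.float32));print(np.round([cx,cy,2*r],1),'mean',q.round(1),'ell',np.round(e[0],1),np.round(e[1],1))
print('round');circ((205,155,240,190),30,40,34)
print('tin');circ((148,190,182,222),22,32,26)
print('knob');circ((260,140,284,162),28,45,33)
print('ring');circ((378,140,406,168),25,36,30)
print('ferr');circ((448,165,470,190),36,46,40)
E
```

```text
box
[462.8 214.6 229.2 101.2] long axis deg -78.73
[462.6 216.1 221.3  92.7] long axis deg -81.02
handle
[ 482.4 -196.4  221.1   73.1] long axis deg -86.62
[ 482.1 -193.3  198.    68.5] long axis deg -86.41
sq
[679.4  10.8 103.9  35.6] long axis deg 18.65
off
[442.1  -9.4  32.7  32.4] long axis deg -88.46
round
[636.4 273.8  55.9] mean [636.7 273.7] ell [636.7 273.7] [53.5 53.8]
tin
[549.4 409.7  51.5] mean [549.3 409.8] ell [549.3 409.9] [49.3 49.6]
knob
[689.9 152.4  32.7] mean [689.9 152.4] ell [689.9 152.4] [30.6 31.6]
ring
[ 692.6 -135.7   44.1] mean [ 693.2 -136.2] ell [ 692.8 -135.8] [41.5 42.1]
ferr
[ 638.7 -293.3   27.8] mean [ 639.5 -293.5] ell [ 638.8 -293.3] [23.9 25.2]
```

```bash
cat > go.py <<'E'
from h import *
from scipy.spatial.transform import Rotation as Ro
import sys
def go(x,y,z,jaw):
    "jaw: deg, direction of tool z in world"
    s=manip.read_state();R=Ro.from_euler('xyz',s['eef_rot']).as_matrix();p=s['eef_pos']
    j=np.radians(jaw);zt=np.array([np.cos(j),np.sin(j),0]);xt=np.array([0,0,-1.]);G=np.c_[xt,np.cross(zt,xt),zt]
    dt=Ro.from_matrix(R.T@G).as_rotvec(degrees=True)
    d=np.array([x,y,z])-p
    print('t',round(s['clock'],2),'p',p.round(1),'jaw',np.degrees(np.arctan2(R[1,2],R[0,2])).round(2),'tilt',np.degrees(np.arccos(-R[2,0])).round(2),'j6',s['joints'][5].round(2),'j',s['joints'].round(2),'F',s['wrist_force'].round(1),'gap',round(s['finger_gap'],1))
    print('turn deg',dt.round(2),'dp cm (now axes)',(R.T@d/10).round(2),' (goal axes)',(G.T@d/10).round(2))
if __name__=='__main__': go(*map(float,sys.argv[1:]))
E
python3 go.py 639 -293 180 3.6; python3 - <<'E'
from meas import *
im,P,H=measure()
for b in [(100,40,210,130),(220,30,440,95),(260,80,420,140),(455,50,610,135),(565,170,630,230)]:
    u0,v0,u1,v1=b;h=H[v0:v1,u0:u1];q=P[v0:v1,u0:u1][h>20]
    print(b,np.percentile(h,99.5).round(),q[:,:2].min(0).round(),q[:,:2].max(0).round())
E
```

```text
t 0.1 p [ 227.6 -500.4  204.9] jaw -65.55 tilt 0.06 j6 -0.07 j [-1.21  0.3   1.52 -0.    1.32 -0.07] F [-0.3  0.3 -0.4] gap 94.1
turn deg [-6.915e+01 -5.000e-02 -4.000e-02] dp cm (now axes) [ 2.5  46.04 -1.85]  (goal axes) [ 2.49 18.12 42.36]
(100, 40, 210, 130) 71.0 [499.  48.] [933. 534.]
(220, 30, 440, 95) 103.0 [ 499. -382.] [1353.  294.]
(260, 80, 420, 140) 93.0 [ 723. -199.] [877. 178.]
(455, 50, 610, 135) 124.0 [ 499. -625.] [919.  48.]
(565, 170, 630, 230) 47.0 [ 499. -670.] [625.  48.]
```

```bash
python3 - <<'E'
from meas import *
a=np.load('/tmp/top.npz');d=a['d']
im,P,H=measure();ok=(d>0)
for b,n in [((255,80,325,138),'caliper'),((360,80,420,140),'knife'),((445,50,610,140),'bin'),((100,40,210,135),'bowl')]:
    u0,v0,u1,v1=b;s=np.s_[v0:v1,u0:u1];k=ok[s]&(H[s]>6);q=P[s][k]
    i=np.argmin(q[:,0]);print(n,'nearest',q[i].round(),'y',q[:,1].min().round(),q[:,1].max().round(),'zmax',q[:,2].max().round())
    for t in (30,60,90):
        qq=q[q[:,2]>t]
        if len(qq):print('  >',t,'xmin',qq[:,0].min().round(),'ymax',qq[:,1].max().round(),'ymin',qq[:,1].min().round())
E
```

```text
caliper nearest [746. 145.  11.] y 52.0 178.0 zmax 75.0
  > 30 xmin 837.0 ymax 178.0 ymin 159.0
  > 60 xmin 837.0 ymax 177.0 ymin 159.0
knife nearest [742. -90.  11.] y -199.0 -49.0 zmax 99.0
  > 30 xmin 837.0 ymax -49.0 ymin -185.0
  > 60 xmin 837.0 ymax -49.0 ymin -185.0
  > 90 xmin 846.0 ymax -49.0 ymin -184.0
bin nearest [ 756. -548.   16.] y -625.0 -300.0 zmax 128.0
  > 30 xmin 756.0 ymax -300.0 ymin -594.0
  > 60 xmin 756.0 ymax -300.0 ymin -594.0
  > 90 xmin 757.0 ymax -300.0 ymin -590.0
bowl nearest [725. 442.  72.] y 324.0 534.0 zmax 76.0
  > 30 xmin 725.0 ymax 534.0 ymin 324.0
  > 60 xmin 725.0 ymax 534.0 ymin 324.0
```

{"api": "jog_arm", "payload": {"turn": [[-10,0,0],[-10,0,0],[-10,0,0],[-10,0,0],[-10,0,0],[-10,0,0],[-9,0,0]], "dp": [[0,0,0],[0,0,0],[0,0,0],[0,0,0],[0,0,0],[0,0,0],[0,0,0]], "gripper": [0,0,0,0,0,0,0], "grip_force": 15}}

```text
clock: 0.98
eef_pos: [227.2, -499.4, 202.5]
eef_rot: [1.824, 1.565, 1.922]
wrist_force: [0.4, 0.4, -0.5]
finger_gap: 94.2
```

```bash
python3 go.py 639 -293 180 3.6
```

```text
t 0.97 p [ 227.2 -499.4  202.5] jaw 5.64 tilt 0.35 j6 -1.31 j [-1.21  0.3   1.52  0.    1.32 -1.31] F [ 0.4  0.4 -0.5] gap 94.2
turn deg [ 2.04 -0.09 -0.34] dp cm (now axes) [ 2.28 16.48 43.01]  (goal axes) [ 2.25 18.01 42.4 ]
```

{"api": "jog_arm", "payload": {"turn": [[0.3,0,0],[0.3,0,0],[0.3,0,0],[0.3,0,0],[0.3,0,0],[0.3,0,0],[0.2,0,0],[0,0,0]], "dp": [[0.2,2.2,5.3],[0.2,2.2,5.3],[0.2,2.2,5.3],[0.2,2.2,5.3],[0.2,2.2,5.3],[0.2,2.2,5.3],[0.2,2.2,5.3],[0.2,2.2,5.3]], "gripper": [0.2,0.3,0.3,0.3,0.3,0.3,0.3,0.3]}}

```text
clock: 1.98
eef_pos: [644.2, -284.0, 183.8]
eef_rot: [2.099, 1.561, 2.158]
wrist_force: [0.1, -1.5, 0.0]
finger_gap: 65.6
```

```bash
python3 go.py 639 -293 60 3.6
```

```text
t 1.98 p [ 644.2 -284.   183.8] jaw 3.42 tilt 0.54 j6 -0.53 j [-0.47  0.68  1.02  0.    1.45 -0.53] F [ 0.1 -1.5  0. ] gap 65.6
turn deg [-0.19 -0.27 -0.47] dp cm (now axes) [12.38 -0.96 -0.52]  (goal axes) [12.38 -0.86 -0.58]
```

{"api": "jog_arm", "payload": {"turn": [[0,-0.3,-0.5],[0,0,0],[0,0,0],[0,0,0],[0,0,0]], "dp": [[2,-0.9,-0.6],[4,0,0],[4,0,0],[2.4,0,0],[0,0,0]], "gripper": [0.3,0.3,0.3,0.3,0.3]}}

```text
clock: 2.6
eef_pos: [641.1, -289.3, 52.2]
eef_rot: [2.633, 1.567, 2.698]
wrist_force: [0.2, -0.3, 0.2]
finger_gap: 65.7
```

```bash
python3 go.py 639 -293.3 11 3.6; python3 - <<'E'
from h import *
grab('side','s1.png')
E
```

```text
t 2.6 p [ 641.1 -289.3   52.2] jaw 3.74 tilt 0.2 j6 -0.54 j [-0.48  0.79  1.15 -0.    1.21 -0.54] F [ 0.2 -0.3  0.2] gap 65.7
turn deg [ 0.14 -0.17 -0.1 ] dp cm (now axes) [ 4.12 -0.39 -0.22]  (goal axes) [ 4.12 -0.38 -0.23]
```

View pics/s1.png

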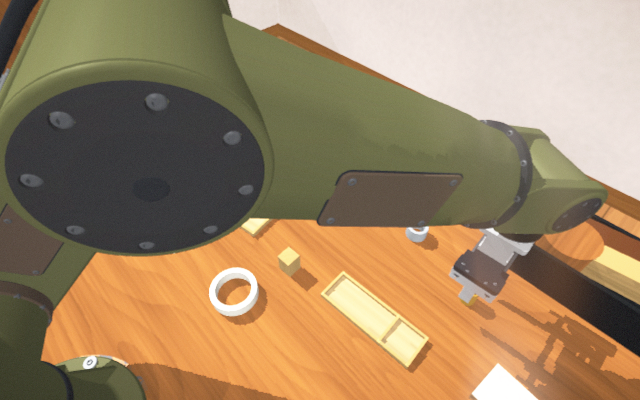

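{"api": "jog_arm", "payload": {"turn": [[0,0,0],[0,0,0],[0,0,0],[0,0,0]], "dp": [[0,-0.4,-0.2],[2,0,0],[2,0,0],[0,0,0]], "gripper": [0.3,0.3,0.3,0.3]}}

```text
clock: 3.15
eef_pos: [640.5, -294.7, 13.6]
eef_rot: [-0.638, 1.569, -0.573]
wrist_force: [-0.1, 0.2, -0.1]
finger_gap: 65.7
```

```bash
python3 go.py 639 -293.3 11 3.6
```

```text
t 3.15 p [ 640.5 -294.7   13.6] jaw 3.72 tilt 0.11 j6 -0.55 j [-0.48  0.83  1.17 -0.    1.14 -0.55] F [-0.1  0.2 -0.1] gap 65.7
turn deg [0.12 0.09 0.06] dp cm (now axes) [ 0.26  0.15 -0.15]  (goal axes) [ 0.26  0.15 -0.15]
```

{"api": "jog_arm", "payload": {"turn": [[0,0,0],[0,0,0],[0,0,0],[0,0,0],[0,0,0],[0,0,0]], "dp": [[0.2,0.1,-0.1],[0,0,0],[0,0,0],[0,0,0],[0,0,0],[0,0,0]], "gripper": [0.3,0.5,0.8,0.8,0.8,0.8]}}

```text
clock: 3.9
eef_pos: [640.2, -293.9, 12.9]
eef_rot: [-0.58, 1.567, -0.515]
wrist_force: [-0.2, -0.3, -0.8]
finger_gap: 28.1
```

```bash
python3 go.py 486.2 -259.2 90 3.6
```

```text
t 3.9 p [ 640.2 -293.9   12.9] jaw 3.73 tilt 0.23 j6 -0.55 j [-0.48  0.83  1.17 -0.    1.14 -0.55] F [-0.2 -0.3 -0.8] gap 28.1
turn deg [0.13 0.19 0.13] dp cm (now axes) [ -7.77   4.45 -15.11]  (goal axes) [ -7.71   4.43 -15.15]
```

{"api": "jog_arm", "payload": {"turn": [[0,0,0],[0,0,0],[0,0,0],[0,0,0],[0,0,0],[0,0,0],[0,0,0],[0,0,0]], "dp": [[-2,0,0],[-3,0,0],[-3,0.5,-1],[0,1,-4],[0,1,-4],[0,1,-4],[0,0.9,-2],[0,0,0]], "gripper": [0.8,0.8,0.8,0.8,0.8,0.8,0.8,0.8]}}

```text
clock: 4.9
eef_pos: [484.6, -259.5, 105.1]
eef_rot: [-0.602, 1.556, -0.537]
wrist_force: [1.3, -1.4, -0.3]
finger_gap: 28.4
```

```bash
python3 go.py 486.2 -259.2 35 3.6
```

```text
t 4.9 p [ 484.6 -259.5  105.1] jaw 3.75 tilt 0.84 j6 -0.62 j [-0.56  0.39  1.64  0.    1.09 -0.62] F [ 1.3 -1.4 -0.3] gap 28.4
turn deg [0.14 0.69 0.47] dp cm (now axes) [7.01 0.08 0.07]  (goal axes) [7.01 0.02 0.16]
```

{"api": "jog_arm", "payload": {"turn": [[0,0.7,0.5],[0,0,0],[0,0,0],[0,0,0]], "dp": [[1,0,0.1],[3,0,0],[3,0,0],[0,0,0]], "gripper": [0.8,0.8,0.8,0.8]}}

```text
clock: 5.4
eef_pos: [489.4, -260.7, 33.4]
eef_rot: [0.649, 1.57, 0.715]
wrist_force: [0.3, 0.4, -1.2]
finger_gap: 28.5
```

```bash
python3 go.py 486.2 -259.2 18.5 3.6
```

```text
t 5.4 p [ 489.4 -260.7   33.4] jaw 3.78 tilt 0.02 j6 -0.62 j [-0.56  0.51  1.66  0.    0.97 -0.62] F [ 0.3  0.4 -1.2] gap 28.5
turn deg [ 0.18  0.02 -0.01] dp cm (now axes) [ 1.49  0.17 -0.31]  (goal axes) [ 1.49  0.17 -0.31]
```

{"api": "jog_arm", "payload": {"turn": [[0,0,0],[0,0,0],[0,0,0],[0,0,0]], "dp": [[0,0.2,-0.3],[0.8,0,0],[0.6,0,0],[0,0,0]], "gripper": [0.8,0.8,0.8,0.8]}}

```text
clock: 5.9
eef_pos: [487.9, -259.6, 20.9]
eef_rot: [-0.499, 1.568, -0.433]
wrist_force: [-0.5, -0.1, -0.8]
finger_gap: 28.1
```

```bash
python3 go.py 486.2 -259.2 18 3.6
```

```text
t 5.9 p [ 487.9 -259.6   20.9] jaw 3.8 tilt 0.18 j6 -0.62 j [-0.56  0.53  1.67  0.    0.94 -0.62] F [-0.5 -0.1 -0.8] gap 28.1
turn deg [0.2  0.16 0.09] dp cm (now axes) [ 0.29  0.05 -0.17]  (goal axes) [ 0.29  0.05 -0.17]
```

{"api": "jog_arm", "payload": {"turn": [[0,0,0],[0,0,0],[0,0,0]], "dp": [[0.2,0,-0.2],[0.1,0,0],[0,0,0]], "gripper": [0.8,0.8,0.8]}}

```text
clock: 6.28
eef_pos: [486.0, -259.9, 18.2]
eef_rot: [-0.523, 1.567, -0.457]
wrist_force: [0.3, -0.7, -0.9]
finger_gap: 28.2
```

```bash
python3 go.py 486.2 -259.2 18 3.6
```

```text
t 6.28 p [ 486.  -259.9   18.2] jaw 3.8 tilt 0.22 j6 -0.62 j [-0.56  0.53  1.68  0.    0.93 -0.62] F [ 0.3 -0.7 -0.9] gap 28.2
turn deg [0.2  0.19 0.11] dp cm (now axes) [0.02 0.07 0.03]  (goal axes) [0.02 0.07 0.03]
```

{"api": "jog_arm", "payload": {"turn": [[0,0,0],[0,0,0],[0,0,0],[0,0,0],[0,0,0],[0,0,0],[0,0,0]], "dp": [[0.1,0,0],[0,0,0],[0,0,0],[0,0,0],[0,0,0],[-2,0,0],[-5,0,0]], "gripper": [0.8,0.65,0.5,0.4,0.4,0.4,0.4]}}

```text
clock: 7.15
eef_pos: [484.3, -258.9, 85.8]
eef_rot: [2.35, 1.569, 2.417]
wrist_force: [0.4, -1.5, 0.8]
finger_gap: 56.1
```

```bash
python3 go.py 693 -136 95 9
```

```text
t 7.15 p [ 484.3 -258.9   85.8] jaw 3.79 tilt 0.13 j6 -0.62 j [-0.56  0.43  1.64  0.    1.07 -0.62] F [ 0.4 -1.5  0.8] gap 56.1
turn deg [-5.21 -0.09 -0.1 ] dp cm (now axes) [-0.94 10.89 21.63]  (goal axes) [-0.92  8.88 22.53]
```

{"api": "jog_arm", "payload": {"turn": [[-5,0,0],[0,0,0],[0,0,0],[0,0,0],[0,0,0],[0,0,0],[0,0,0]], "dp": [[-1,0,0],[0,1.6,4],[0,2,5],[0,2,5],[0,2,5],[0,1.3,3.5],[0,0,0]], "gripper": [0.3,0.3,0.3,0.3,0.3,0.3,0.3]}}

```text
clock: 8.02
eef_pos: [700.2, -133.3, 100.4]
eef_rot: [-0.645, 1.566, -0.49]
wrist_force: [0.0, -0.5, -0.5]
finger_gap: 66.1
```

```bash
python3 go.py 693 -136 50 9
```

```text
t 8.03 p [ 700.2 -133.3  100.4] jaw 8.85 tilt 0.27 j6 -0.39 j [-0.24  0.75  1.09 -0.    1.29 -0.39] F [ 0.  -0.5 -0.5] gap 66.1
turn deg [-0.15  0.22  0.16] dp cm (now axes) [ 5.04 -0.14 -0.77]  (goal axes) [ 5.04 -0.15 -0.75]
```

{"api": "jog_arm", "payload": {"turn": [[0,0.2,0.2],[0,0,0],[0,0,0],[0,0,0],[0,0,0]], "dp": [[1,-0.1,-0.8],[3,0,0],[3,0,0],[1.5,0,0],[0,0,0]], "gripper": [0.3,0.3,0.3,0.3,0.3]}}

```text
clock: 8.65
eef_pos: [687.3, -139.4, 11.9]
eef_rot: [2.515, 1.568, 2.666]
wrist_force: [-0.6, 0.1, 0.0]
finger_gap: 65.7
```

```bash
python3 go.py 693 -136 10 9
```

```text
t 8.65 p [ 687.3 -139.4   11.9] jaw 8.62 tilt 0.16 j6 -0.4 j [-0.25  0.83  1.18  0.    1.14 -0.4 ] F [-0.6  0.1  0. ] gap 65.7
turn deg [-0.38 -0.13 -0.09] dp cm (now axes) [0.19 0.25 0.61]  (goal axes) [0.19 0.25 0.61]
```

{"api": "jog_arm", "payload": {"turn": [[0,0,0],[0,0,0],[0,0,0],[0,0,0],[0,0,0],[0,0,0]], "dp": [[0.2,0.25,0.6],[0,0,0],[0,0,0],[0,0,0],[0,0,0],[0,0,0]], "gripper": [0.3,0.3,0.5,0.7,0.7,0.7], "grip_force": 20}}

```text
clock: 9.4
eef_pos: [694.5, -136.3, 13.4]
eef_rot: [-0.077, 1.569, 0.073]
wrist_force: [0.2, -0.1, -0.9]
finger_gap: 42.4
```

```bash
python3 go.py 464.8 202.3 90 9
```

```text
t 9.4 p [ 694.5 -136.3   13.4] jaw 8.62 tilt 0.12 j6 -0.4 j [-0.25  0.84  1.16  0.    1.15 -0.4 ] F [ 0.2 -0.1 -0.9] gap 42.4
turn deg [-0.38  0.12  0.01] dp cm (now axes) [ -7.7   36.92 -17.62]  (goal axes) [ -7.66  37.04 -17.39]
```

{"api": "jog_arm", "payload": {"turn": [[0,0,0],[0,0,0],[0,0,0]], "dp": [[-2,0,0],[-3,0,0],[-3,0,0]], "gripper": [0.7,0.7,0.7]}}

```text
clock: 9.78
eef_pos: [693.3, -136.1, 95.7]
eef_rot: [2.39, 1.569, 2.541]
wrist_force: [0.1, 1.3, -1.2]
finger_gap: 42.5
```

```bash
python3 go.py 464.8 202.3 90 9;python3 - <<'E'
from h import *
a,_=grab('top');b,_=grab('side')
c=np.hstack([cv2.resize(a[100:260,300:460],(400,400)),cv2.resize(b[150:310,330:490],(400,400))])
cv2.imwrite('pics/r1.png',c[:,:,::-1])
E
```

```text
t 9.78 p [ 693.3 -136.1   95.7] jaw 8.61 tilt 0.1 j6 -0.4 j [-0.25  0.75  1.11  0.    1.29 -0.4 ] F [ 0.1  1.3 -1.2] gap 42.5
turn deg [-0.39 -0.07 -0.07] dp cm (now axes) [  0.64  36.88 -17.53]  (goal axes) [  0.57  37.   -17.28]
```

View pics/r1.png

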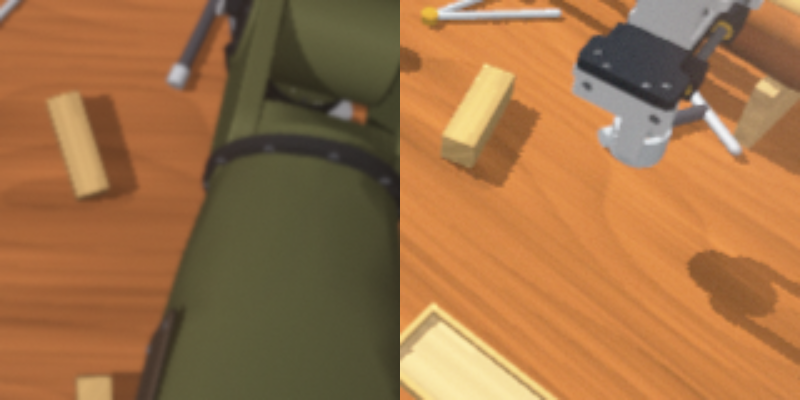

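{"api": "jog_arm", "payload": {"turn": [[-0.4,0,0],[0,0,0],[0,0,0],[0,0,0],[0,0,0],[0,0,0],[0,0,0],[0,0,0]], "dp": [[0,3,-1.5],[0,5,-2.5],[0,5.5,-2.5],[0,5.5,-2.5],[0,5.5,-2.5],[0,5.5,-2.5],[0,5,-2.3],[0,2,-1]], "gripper": [0.7,0.7,0.7,0.7,0.7,0.7,0.7,0.7]}}

```text
clock: 10.88
eef_pos: [457.9, 210.1, 96.3]
eef_rot: [-0.251, 1.565, -0.096]
wrist_force: [0.5, -0.1, -0.9]
finger_gap: 42.6
```

```bash
python3 go.py 464.8 202.3 40 9
```

```text
t 10.88 p [457.9 210.1  96.3] jaw 8.85 tilt 0.31 j6 0.21 j [ 0.36  0.32  1.77 -0.    1.05  0.21] F [ 0.5 -0.1 -0.9] gap 42.6
turn deg [-0.15  0.3   0.08] dp cm (now axes) [ 5.64 -0.87  0.54]  (goal axes) [ 5.63 -0.88  0.56]
```

{"api": "jog_arm", "payload": {"turn": [[0,0.3,0],[0,0,0],[0,0,0],[0,0,0],[0,0,0]], "dp": [[0,-0.9,0.6],[2.5,0,0],[3,0,0],[1,0,0],[0,0,0]], "gripper": [0.7,0.7,0.7,0.7,0.7]}}

```text
clock: 11.5
eef_pos: [466.8, 200.5, 30.5]
eef_rot: [-0.895, 1.569, -0.74]
wrist_force: [-0.2, -0.8, -0.5]
finger_gap: 42.8
```

```bash
python3 go.py 464.8 202.3 18.5 9
```

```text
t 11.5 p [466.8 200.5  30.5] jaw 8.89 tilt 0.1 j6 0.18 j [ 0.33  0.43  1.8  -0.    0.91  0.18] F [-0.2 -0.8 -0.5] gap 42.8
turn deg [-0.11  0.06  0.08] dp cm (now axes) [ 1.2   0.21 -0.18]  (goal axes) [ 1.2   0.21 -0.17]
```

{"api": "jog_arm", "payload": {"turn": [[0,0,0],[0,0,0],[0,0,0],[0,0,0]], "dp": [[0.2,0.2,-0.2],[0.5,0,0],[0.4,0,0],[0,0,0]], "gripper": [0.7,0.7,0.7,0.7]}}

```text
clock: 12.0
eef_pos: [465.7, 202.4, 20.9]
eef_rot: [-0.172, 1.566, -0.017]
wrist_force: [0.3, 0.6, -1.6]
finger_gap: 42.7
```

```bash
python3 go.py 464.8 202.3 18.5 9
```

```text
t 12.0 p [465.7 202.4  20.9] jaw 8.87 tilt 0.25 j6 0.19 j [ 0.34  0.44  1.8  -0.    0.89  0.19] F [ 0.3  0.6 -1.6] gap 42.7
turn deg [-0.13  0.25  0.04] dp cm (now axes) [ 0.24  0.   -0.09]  (goal axes) [ 0.24  0.   -0.09]
```

{"api": "jog_arm", "payload": {"turn": [[0,0,0],[0,0,0],[0,0,0]], "dp": [[0.2,0,0],[0.1,0,0],[0,0,0]], "gripper": [0.7,0.7,0.7]}}

```text
clock: 12.38
eef_pos: [465.9, 202.5, 18.3]
eef_rot: [-0.159, 1.566, -0.004]
wrist_force: [-0.6, -0.0, -0.2]
finger_gap: 43.1
```

```bash
python3 go.py 464.8 202.3 18.5 9
```

```text
t 12.38 p [465.9 202.5  18.3] jaw 8.88 tilt 0.26 j6 0.18 j [ 0.34  0.45  1.8  -0.    0.88  0.18] F [-0.6 -0.  -0.2] gap 43.1
turn deg [-0.12  0.26  0.04] dp cm (now axes) [-0.02 -0.   -0.11]  (goal axes) [-0.02 -0.   -0.11]
```

{"api": "jog_arm", "payload": {"turn": [[0,0,0],[0,0,0],[0,0,0],[0,0,0],[0,0,0],[0,0,0],[0,0,0]], "dp": [[0.1,0,0],[0,0,0],[0,0,0],[0,0,0],[0,0,0],[-2,0,0],[-5,0,0]], "gripper": [0.6,0.45,0.35,0.35,0.35,0.35,0.35]}}

```text
clock: 13.25
eef_pos: [464.1, 201.9, 86.5]
eef_rot: [-2.232, 1.568, -2.077]
wrist_force: [1.1, 0.0, 0.2]
finger_gap: 61.0
```

```bash
python3 go.py 690 152.4 90 9
```

```text
t 13.25 p [464.1 201.9  86.5] jaw 8.88 tilt 0.13 j6 0.18 j [ 0.34  0.34  1.77 -0.    1.04  0.18] F [1.1 0.  0.2] gap 61.0
turn deg [-0.12 -0.08  0.11] dp cm (now axes) [-0.36 -8.38 21.56]  (goal axes) [-0.35 -8.43 21.54]
```

{"api": "jog_arm", "payload": {"turn": [[0,0,0],[0,0,0],[0,0,0],[0,0,0],[0,0,0],[0,0,0]], "dp": [[-0.5,-1.2,3],[0,-2,5],[0,-2,5],[0,-2,5],[0,-1.2,3],[0,0,0]], "gripper": [0.35,0.35,0.35,0.35,0.35,0.35]}}

```text
clock: 14.0
eef_pos: [692.2, 150.4, 95.9]
eef_rot: [-0.139, 1.566, 0.018]
wrist_force: [-0.4, -0.1, -0.1]
finger_gap: 60.8
```

```bash
python3 go.py 690 152.4 50 9;python3 - <<'E'
from h import *
a,_=grab('top');b,_=grab('side')
c=np.hstack([cv2.resize(a[180:340,180:340],(400,400)),cv2.resize(b[130:290,130:290],(400,400))])
cv2.imwrite('pics/r2.png',c[:,:,::-1])
E
```

```text
t 14.0 p [692.2 150.4  95.9] jaw 8.95 tilt 0.3 j6 0.01 j [ 0.16  0.75  1.11 -0.    1.28  0.01] F [-0.4 -0.1 -0.1] gap 60.8
turn deg [-0.05  0.29  0.04] dp cm (now axes) [ 4.59  0.24 -0.21]  (goal axes) [ 4.59  0.23 -0.19]
```

View pics/r2.png

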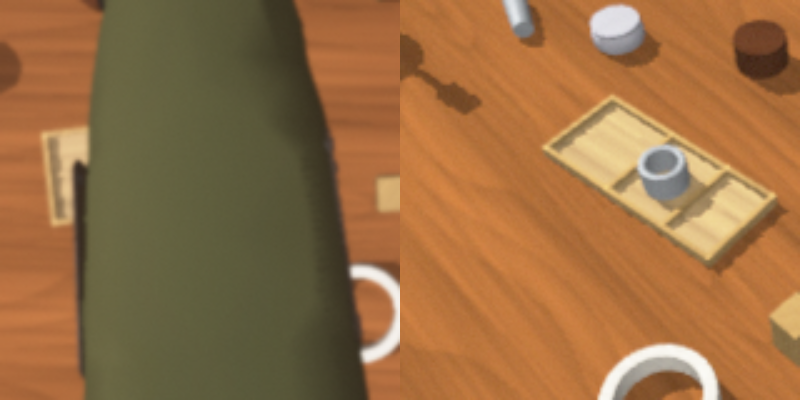

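{"api": "jog_arm", "payload": {"turn": [[0,0.3,0],[0,0,0],[0,0,0],[0,0,0],[0,0,0]], "dp": [[1,0.2,-0.2],[3,0,0],[3,0,0],[0.8,0,0],[0,0,0]], "gripper": [0.35,0.35,0.35,0.35,0.35]}}

```text
clock: 14.72
eef_pos: [684.7, 155.8, 17.0]
eef_rot: [-2.839, 1.57, -2.678]
wrist_force: [-0.6, 0.6, -0.8]
finger_gap: 61.4
```

```bash
python3 go.py 690 152.4 12 9
```

```text
t 14.72 p [684.7 155.8  17. ] jaw 9.21 tilt 0.07 j6 0.01 j [ 0.17  0.82  1.17 -0.    1.15  0.01] F [-0.6  0.6 -0.8] gap 61.4
turn deg [ 0.21 -0.07  0.02] dp cm (now axes) [ 0.5  -0.42  0.47]  (goal axes) [ 0.5  -0.42  0.47]
```

{"api": "jog_arm", "payload": {"turn": [[0,0,0],[0,0,0]], "dp": [[0.5,-0.4,0.5],[0,0,0]], "gripper": [0.35,0.35]}}

```text
clock: 14.98
eef_pos: [691.3, 152.7, 13.8]
eef_rot: [-0.258, 1.569, -0.097]
wrist_force: [0.3, 0.6, -1.0]
finger_gap: 61.3
```

```bash
python3 go.py 690 152.4 12 9
```

```text
t 14.97 p [691.3 152.7  13.8] jaw 9.22 tilt 0.08 j6 0.01 j [ 0.17  0.84  1.16 -0.    1.15  0.01] F [ 0.3  0.6 -1. ] gap 61.3
turn deg [0.22 0.08 0.02] dp cm (now axes) [ 0.18 -0.01 -0.14]  (goal axes) [ 0.18 -0.01 -0.14]
```

{"api": "jog_arm", "payload": {"turn": [[0,0,0],[0,0,0],[0,0,0],[0,0,0],[0,0,0],[0,0,0]], "dp": [[0.2,0,-0.1],[0,0,0],[0,0,0],[0,0,0],[0,0,0],[0,0,0]], "gripper": [0.35,0.5,0.6,0.7,0.75,0.75], "grip_force": 10}}

```text
clock: 15.72
eef_pos: [690.8, 152.6, 12.9]
eef_rot: [-0.114, 1.568, 0.047]
wrist_force: [0.4, 0.0, 0.2]
finger_gap: 32.4
```

{"api": "jog_arm", "payload": {"turn": [[0,0,0],[0,0,0],[0,0,0]], "dp": [[0,0,0],[0,0,0],[0,0,0]], "gripper": [0.75,0.75,0.75]}}

```text
clock: 16.1
eef_pos: [690.8, 152.6, 12.9]
eef_rot: [-0.119, 1.568, 0.042]
wrist_force: [-0.3, -0.5, 0.5]
finger_gap: 32.6
```

```bash
python3 go.py 474.8 139.1 90 9
```

```text
t 16.1 p [690.8 152.6  12.9] jaw 9.22 tilt 0.18 j6 0.01 j [ 0.17  0.84  1.16 -0.    1.14  0.01] F [-0.3 -0.5  0.5] gap 32.6
turn deg [0.22 0.18 0.02] dp cm (now axes) [ -7.78   2.12 -21.52]  (goal axes) [ -7.71   2.05 -21.55]
```

{"api": "jog_arm", "payload": {"turn": [[0,0,0],[0,0,0],[0,0,0],[0,0,0],[0,0,0],[0,0,0],[0,0,0],[0,0,0]], "dp": [[-1,0,0],[-3,0,0],[-3.5,0.1,-2],[0,0.5,-4.5],[0,0.5,-5],[0,0.5,-5],[0,0.4,-4],[0,0,-1]], "gripper": [0.75,0.75,0.75,0.75,0.75,0.75,0.75,0.75]}}

```text
clock: 17.1
eef_pos: [469.9, 137.5, 93.9]
eef_rot: [-0.004, 1.561, 0.156]
wrist_force: [0.6, -0.3, -0.5]
finger_gap: 32.3
```

```bash
python3 go.py 474.8 139.1 40 9;python3 - <<'E'
from h import *
b,_=grab('side')
c=cv2.resize(b[80:280,130:380],(750,600))
cv2.imwrite('pics/k1.png',c[:,:,::-1])
E
```

```text
t 17.1 p [469.9 137.5  93.9] jaw 9.2 tilt 0.53 j6 0.05 j [ 0.21  0.29  1.81 -0.    1.03  0.05] F [ 0.6 -0.3 -0.5] gap 32.3
turn deg [0.2  0.53 0.  ] dp cm (now axes) [5.4  0.08 0.46]  (goal axes) [5.39 0.08 0.51]
```

View pics/k1.png

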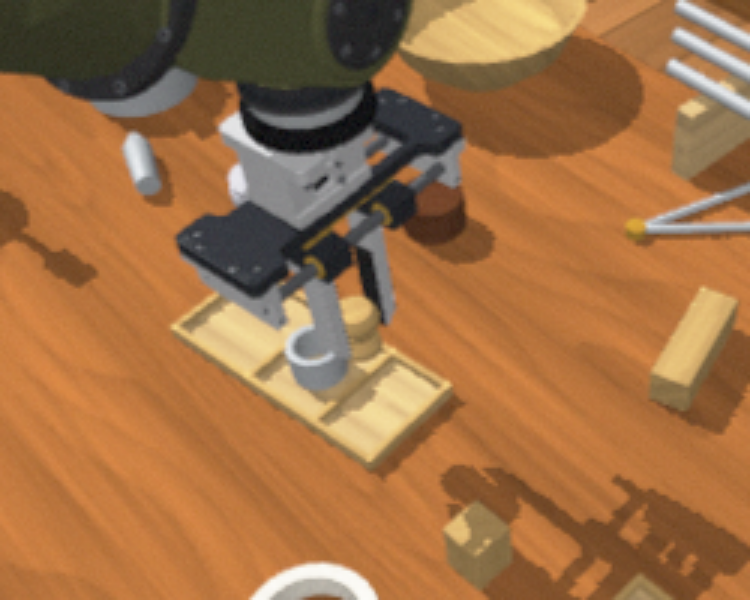

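{"api": "jog_arm", "payload": {"turn": [[0,0.5,0],[0,0,0],[0,0,0],[0,0,0],[0,0,0]], "dp": [[0.5,0.1,0.5],[2,0,0],[2.5,0,0],[1.2,0,0],[0,0,0]], "gripper": [0.75,0.75,0.75,0.75,0.75]}}

```text
clock: 17.77
eef_pos: [481.1, 139.9, 30.3]
eef_rot: [0.032, 1.568, 0.191]
wrist_force: [0.0, -0.1, 0.4]
finger_gap: 32.7
```

```bash
python3 go.py 474.8 139.1 18 9
```

```text
t 17.77 p [481.1 139.9  30.3] jaw 9.13 tilt 0.16 j6 0.05 j [ 0.21  0.42  1.82 -0.    0.9   0.05] F [ 0.  -0.1  0.4] gap 32.7
turn deg [ 0.13  0.16 -0.01] dp cm (now axes) [ 1.23  0.02 -0.64]  (goal axes) [ 1.23  0.02 -0.63]
```

{"api": "jog_arm", "payload": {"turn": [[0,0,0],[0,0,0],[0,0,0],[0,0,0]], "dp": [[0,0,-0.6],[0.6,0,0],[0.5,0,0],[0,0,0]], "gripper": [0.75,0.75,0.75,0.75]}}

```text
clock: 18.27
eef_pos: [476.1, 139.1, 20.3]
eef_rot: [0.052, 1.565, 0.211]
wrist_force: [0.3, -0.7, -0.3]
finger_gap: 32.2
```

```bash
python3 go.py 474.8 139.1 18 9
```

```text
t 18.27 p [476.1 139.1  20.3] jaw 9.12 tilt 0.31 j6 0.05 j [0.21 0.42 1.84 0.   0.87 0.05] F [ 0.3 -0.7 -0.3] gap 32.2
turn deg [ 0.12  0.31 -0.02] dp cm (now axes) [ 0.23  0.02 -0.13]  (goal axes) [ 0.23  0.02 -0.13]
```

{"api": "jog_arm", "payload": {"turn": [[0,0.3,0],[0,0,0],[0,0,0]], "dp": [[0.2,0,-0.1],[0.1,0,0],[0,0,0]], "gripper": [0.75,0.75,0.75]}}

```text
clock: 18.65
eef_pos: [475.3, 139.0, 17.8]
eef_rot: [1.211, 1.57, 1.37]
wrist_force: [-0.4, -0.5, -0.1]
finger_gap: 32.1
```

```bash
python3 go.py 474.8 139.1 18 9
```

```text
t 18.65 p [475.3 139.   17.8] jaw 9.13 tilt 0.02 j6 0.05 j [0.21 0.43 1.84 0.   0.87 0.05] F [-0.4 -0.5 -0.1] gap 32.1
turn deg [ 0.13  0.01 -0.02] dp cm (now axes) [-0.02  0.01 -0.04]  (goal axes) [-0.02  0.01 -0.04]
```

{"api": "jog_arm", "payload": {"turn": [[0,0,0],[0,0,0],[0,0,0],[0,0,0],[0,0,0],[0,0,0],[0,0,0],[0,0,0]], "dp": [[0.1,0,0],[0,0,0],[0,0,0],[0,0,0],[0,0,0],[0,0,0],[-2,0,0],[-5,0,0]], "gripper": [0.75,0.64,0.6,0.5,0.4,0.4,0.4,0.4]}}

```text
clock: 19.65
eef_pos: [473.7, 138.6, 85.7]
eef_rot: [-3.14, 1.565, -2.981]
wrist_force: [0.3, 0.1, 2.5]
finger_gap: 56.5
```

```bash
python3 go.py 636.7 273.7 90 9
```

```text
t 19.65 p [473.7 138.6  85.7] jaw 9.12 tilt 0.34 j6 0.05 j [0.21 0.32 1.8  0.   1.03 0.05] F [0.3 0.1 2.5] gap 56.5
turn deg [ 0.12 -0.34  0.  ] dp cm (now axes) [-0.54 10.75 18.23]  (goal axes) [-0.43 10.79 18.22]
```

{"api": "jog_arm", "payload": {"turn": [[0,-0.3,0],[0,0,0],[0,0,0],[0,0,0],[0,0,0],[0,0,0]], "dp": [[-1,1.8,3],[0,2.5,4.2],[0,2.5,4.2],[0,2.5,4.2],[0,1.5,2.5],[0,0,0]], "gripper": [0.1,0.1,0.1,0.1,0.1,0.1]}}

```text
clock: 20.4
eef_pos: [641.4, 278.3, 100.4]
eef_rot: [0.09, 1.564, 0.248]
wrist_force: [-0.0, -0.0, -0.4]
finger_gap: 84.8
```

```bash
python3 go.py 636.7 273.7 50 9
```

```text
t 20.4 p [641.4 278.3 100.4] jaw 9.07 tilt 0.36 j6 0.2 j [ 0.36  0.72  1.14 -0.    1.27  0.2 ] F [-0.  -0.  -0.4] gap 84.8
turn deg [ 0.07  0.36 -0.03] dp cm (now axes) [ 5.03 -0.38 -0.57]  (goal axes) [ 5.04 -0.38 -0.54]
```

{"api": "jog_arm", "payload": {"turn": [[0,0.4,0],[0,0,0],[0,0,0],[0,0,0],[0,0,0]], "dp": [[0,-0.4,-0.5],[0,0,0],[2.5,0,0],[2.5,0,0],[0,0,0]], "gripper": [0.1,0.1,0.1,0.1,0.1]}}

```text
clock: 21.02
eef_pos: [635.2, 270.6, 51.0]
eef_rot: [2.454, 1.57, 2.611]
wrist_force: [-0.1, -0.5, 0.7]
finger_gap: 84.7
```

```bash
python3 go.py 636.7 273.7 11 9
```

```text
t 21.02 p [635.2 270.6  51. ] jaw 8.96 tilt 0.05 j6 0.19 j [0.35 0.76 1.2  0.   1.18 0.19] F [-0.1 -0.5  0.7] gap 84.7
turn deg [-0.04 -0.04 -0.03] dp cm (now axes) [4.   0.28 0.2 ]  (goal axes) [4.   0.28 0.2 ]
```

{"api": "jog_arm", "payload": {"turn": [[0,0,0],[0,0,0],[0,0,0],[0,0,0]], "dp": [[0,0.3,0.3],[2,0,0],[2,0,0],[0,0,0]], "gripper": [0.1,0.1,0.1,0.1]}}

```text
clock: 21.52
eef_pos: [638.4, 274.2, 10.8]
eef_rot: [0.49, 1.569, 0.646]
wrist_force: [-0.8, 1.1, -0.3]
finger_gap: 84.1
```

```bash
python3 go.py 636.7 273.7 11 9
```

```text
t 21.52 p [638.4 274.2  10.8] jaw 8.95 tilt 0.12 j6 0.2 j [0.35 0.81 1.21 0.   1.12 0.2 ] F [-0.8  1.1 -0.3] gap 84.1
turn deg [-0.05  0.11 -0.06] dp cm (now axes) [-0.02 -0.03 -0.17]  (goal axes) [-0.02 -0.03 -0.17]
```

{"api": "jog_arm", "payload": {"turn": [[0,0,0],[0,0,0],[0,0,0],[0,0,0],[0,0,0],[0,0,0]], "dp": [[0,0,-0.2],[0,0,0],[0,0,0],[0,0,0],[0,0,0],[0,0,0]], "gripper": [0.2,0.3,0.4,0.5,0.5,0.5], "grip_force": 15}}

```text
clock: 22.28
eef_pos: [636.8, 274.1, 12.0]
eef_rot: [0.365, 1.567, 0.521]
wrist_force: [-0.7, 0.5, -1.3]
finger_gap: 55.5
```

```bash
python3 go.py 452.6 279.3 80 9
```

```text
t 22.27 p [636.8 274.1  12. ] jaw 8.95 tilt 0.22 j6 0.2 j [0.35 0.81 1.21 0.   1.12 0.2 ] F [-0.7  0.5 -1.3] gap 55.5
turn deg [-0.05  0.2  -0.08] dp cm (now axes) [ -6.86   3.38 -18.09]  (goal axes) [ -6.8    3.39 -18.11]
```

{"api": "jog_arm", "payload": {"turn": [[0,0,0],[0,0,0],[0,0,0],[0,0,0],[0,0,0],[0,0,0],[0,0,0],[0,0,0]], "dp": [[-1,0,0],[-3,0,0],[-3,0.3,-2],[0,0.8,-4],[0,0.8,-4],[0,0.8,-4],[0,0.5,-3.2],[0,0,-0.8]], "gripper": [0.5,0.5,0.5,0.5,0.5,0.5,0.5,0.5]}}

```text
clock: 23.28
eef_pos: [449.9, 277.9, 88.6]
eef_rot: [0.335, 1.561, 0.49]
wrist_force: [-0.2, 0.5, -1.0]
finger_gap: 55.4
```

```bash
python3 go.py 452.6 279.3 40 9
```

```text
t 23.27 p [449.9 277.9  88.6] jaw 8.91 tilt 0.57 j6 0.33 j [0.48 0.38 1.71 0.   1.04 0.33] F [-0.2  0.5 -1. ] gap 55.4
turn deg [-0.09  0.54 -0.19] dp cm (now axes) [4.87 0.08 0.25]  (goal axes) [4.86 0.1  0.29]
```

{"api": "jog_arm", "payload": {"turn": [[0,0.5,-0.2],[0,0,0],[0,0,0],[0,0,0],[0,0,0]], "dp": [[0,0.1,0.2],[2.5,0,0],[2,0,0],[1,0,0],[0,0,0]], "gripper": [0.5,0.5,0.5,0.5,0.5]}}

```text
clock: 23.9
eef_pos: [457.4, 279.8, 34.1]
eef_rot: [0.13, 1.567, 0.284]
wrist_force: [-0.2, 0.1, -1.6]
finger_gap: 55.9
```

```bash
python3 go.py 452.6 279.3 17 9
```

```text
t 23.9 p [457.4 279.8  34.1] jaw 8.8 tilt 0.22 j6 0.33 j [ 0.48  0.47  1.72 -0.    0.95  0.33] F [-0.2  0.1 -1.6] gap 55.9
turn deg [-0.2   0.22 -0.03] dp cm (now axes) [ 1.7   0.02 -0.48]  (goal axes) [ 1.71  0.02 -0.48]
```

{"api": "jog_arm", "payload": {"turn": [[0,0.2,0],[0,0,0],[0,0,0],[0,0,0]], "dp": [[0,0,-0.5],[0.9,0,0],[0.6,0,0],[0,0,0]], "gripper": [0.5,0.5,0.5,0.5]}}

```text
clock: 24.4
eef_pos: [453.1, 279.4, 19.5]
eef_rot: [0.517, 1.568, 0.671]
wrist_force: [0.5, -0.5, -0.5]
finger_gap: 55.8
```

```bash
python3 go.py 452.6 279.3 17 9
```

```text
t 24.4 p [453.1 279.4  19.5] jaw 8.8 tilt 0.13 j6 0.33 j [0.48 0.49 1.73 0.   0.91 0.33] F [ 0.5 -0.5 -0.5] gap 55.8
turn deg [-0.2   0.12 -0.07] dp cm (now axes) [ 0.24 -0.   -0.05]  (goal axes) [ 0.25 -0.   -0.05]
```

{"api": "jog_arm", "payload": {"turn": [[0,0,0],[0,0,0],[0,0,0]], "dp": [[0.2,0,0],[0.1,0,0],[0,0,0]], "gripper": [0.5,0.5,0.5]}}

```text
clock: 24.78
eef_pos: [453.3, 279.5, 16.7]
eef_rot: [0.474, 1.568, 0.628]
wrist_force: [-0.2, -0.0, -0.5]
finger_gap: 55.7
```

```bash
python3 go.py 452.6 279.3 17 9
```

```text
t 24.77 p [453.3 279.5  16.7] jaw 8.8 tilt 0.17 j6 0.33 j [0.48 0.5  1.73 0.   0.91 0.33] F [-0.2 -0.  -0.5] gap 55.7
turn deg [-0.2   0.15 -0.08] dp cm (now axes) [-0.03 -0.01 -0.07]  (goal axes) [-0.03 -0.01 -0.07]
```

{"api": "jog_arm", "payload": {"turn": [[0,0,0],[0,0,0],[0,0,0],[0,0,0],[0,0,0],[0,0,0],[0,0,0],[0,0,0]], "dp": [[0.05,0,0],[0,0,0],[0,0,0],[0,0,0],[-2,0,0],[-5,0,0],[-4,0,0],[0,0,0]], "gripper": [0.4,0.3,0.2,0.15,0.15,0.15,0.3,0.3]}}

```text
clock: 25.78
eef_pos: [452.9, 279.3, 129.2]
eef_rot: [0.503, 1.568, 0.656]
wrist_force: [-0.7, -0.6, -0.6]
finger_gap: 66.4
```

```bash
python3 - <<'E'
from meas import *
a,_=grab('top','t2.png');b,_=grab('side','s2.png')
im,P,H=measure()
m,s=comp(H,22,40,(315,130,350,185))
v,u=np.nonzero(m);q=cast('top',np.c_[u,v],32)[:,:2]
c=q.mean(0);w,V=np.linalg.eigh(np.cov((q-c).T));print(s,c,np.sqrt(12*w),np.degrees(np.arctan2(*V[::-1,1])))
E
python3 go.py 678.5 10.5 100 -72
```

```text
[319 137  25  42 557] [679.35737204  10.82860891] [32.35541541 99.77591762] -160.8885360043683
t 25.88 p [451.7 278.6 126.2] jaw 8.79 tilt 0.14 j6 0.33 j [0.48 0.34 1.66 0.   1.14 0.33] F [ 0.5  0.3 -0.2] gap 66.0
turn deg [80.79 -0.1   0.12] dp cm (now axes) [  2.58 -29.96  18.32]  (goal axes) [ 2.62 13.28 32.51]
```

View pics/t2.png

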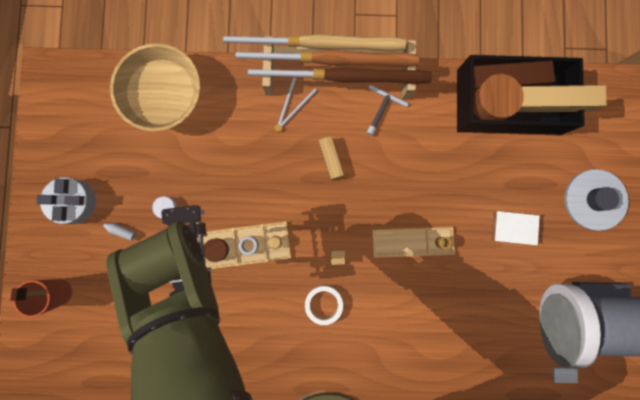

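View pics/s2.png

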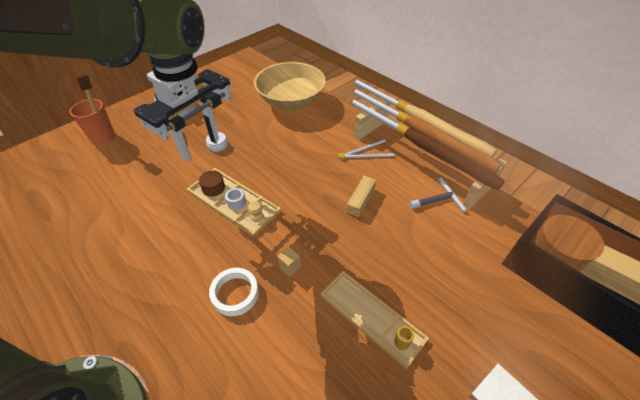

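{"api": "jog_arm", "payload": {"turn": [[10,0,0],[10,0,0],[10,0,0],[10,0,0],[10,0,0],[10,0,0],[10,0,0],[8,0,0]], "dp": [[0,0,0],[0,0,0],[0,0,0],[0,0,0],[0,0,0],[0,0,0],[0,0,0],[0,0,0]], "gripper": [0.3,0.3,0.3,0.3,0.3,0.3,0.3,0.3]}}

```text
clock: 26.88
eef_pos: [446.8, 276.0, 112.8]
eef_rot: [-1.424, 1.547, -2.676]
wrist_force: [-0.9, -0.5, -0.8]
finger_gap: 66.1
```

```bash
python3 go.py 679.4 10.8 110 -70.9
```

```text
t 26.88 p [446.8 276.  112.8] jaw -71.72 tilt 1.34 j6 1.73 j [0.48 0.36 1.68 0.   1.13 1.73] F [-0.9 -0.5 -0.8] gap 66.1
turn deg [-0.82  0.19  1.33] dp cm (now axes) [ 0.07 13.77 32.47]  (goal axes) [ 0.28 13.3  32.67]
```

{"api": "jog_arm", "payload": {"turn": [[-0.8,0.2,1.3],[0,0,0],[0,0,0],[0,0,0],[0,0,0],[0,0,0],[0,0,0],[0,0,0]], "dp": [[0,1,2.5],[0,2,5],[0,2.2,5.5],[0,2.2,5.5],[0,2.2,5.5],[0,2,5],[0,1.3,3.2],[0,0,0]], "gripper": [0.3,0.3,0.3,0.3,0.3,0.3,0.3,0.3]}}

```text
clock: 27.88
eef_pos: [674.5, 3.9, 95.7]
eef_rot: [-1.799, 1.55, -3.037]
wrist_force: [-1.2, 0.1, -0.1]
finger_gap: 65.8
```

```bash
python3 go.py 679.4 10.8 50 -70.9
```

```text
t 27.88 p [674.5   3.9  95.7] jaw -70.95 tilt 1.17 j6 1.19 j [-0.05  0.69  1.21 -0.    1.26  1.19] F [-1.2  0.1 -0.1] gap 65.8
turn deg [-0.04 -0.27  1.14] dp cm (now axes) [ 4.56  0.78 -0.47]  (goal axes) [ 4.57  0.69 -0.49]
```

{"api": "jog_arm", "payload": {"turn": [[0,-0.3,1.1],[0,0,0],[0,0,0],[0,0,0],[0,0,0]], "dp": [[0,0.7,-0.5],[0,0,0],[2.3,0,0],[2.2,0,0],[0,0,0]], "gripper": [0.3,0.3,0.3,0.3,0.3]}}

```text
clock: 28.5
eef_pos: [677.5, 15.9, 48.0]
eef_rot: [-1.776, 1.569, -3.009]
wrist_force: [-0.1, 0.0, 0.5]
finger_gap: 65.5
```

```bash
python3 go.py 679.4 10.8 10 -70.9
```

```text
t 28.5 p [677.5  15.9  48. ] jaw -70.67 tilt 0.1 j6 1.2 j [-0.03  0.73  1.25 -0.    1.16  1.2 ] F [-0.1  0.   0.5] gap 65.5
turn deg [ 0.23 -0.02  0.1 ] dp cm (now axes) [3.8  0.02 0.55]  (goal axes) [3.8  0.02 0.54]
```

{"api": "jog_arm", "payload": {"turn": [[0,0,0],[0,0,0],[0,0,0],[0,0,0]], "dp": [[0,0,0.5],[2,0,0],[1.9,0,0],[0,0,0]], "gripper": [0.3,0.3,0.3,0.3]}}

```text
clock: 29.0
eef_pos: [679.5, 11.6, 8.2]
eef_rot: [0.418, 1.57, -0.814]
wrist_force: [0.7, -1.0, 0.6]
finger_gap: 65.7
```

```bash
python3 go.py 679.4 10.8 10 -70.9
```

```text
t 29.0 p [679.5  11.6   8.2] jaw -70.62 tilt 0.02 j6 1.2 j [-0.04  0.79  1.26 -0.    1.09  1.2 ] F [ 0.7 -1.   0.6] gap 65.7
turn deg [ 0.28  0.02 -0.01] dp cm (now axes) [-0.18 -0.04  0.07]  (goal axes) [-0.18 -0.04  0.07]
```

{"api": "jog_arm", "payload": {"turn": [[0,0,0],[0,0,0],[0,0,0],[0,0,0],[0,0,0],[0,0,0]], "dp": [[-0.1,0,0],[0,0,0],[0,0,0],[0,0,0],[0,0,0],[0,0,0]], "gripper": [0.35,0.5,0.6,0.75,0.75,0.75], "grip_force": 20}}

```text
clock: 29.75
eef_pos: [680.2, 11.6, 10.5]
eef_rot: [1.066, 1.569, -0.166]
wrist_force: [-0.1, 0.4, -0.2]
finger_gap: 31.7
```

{"api": "jog_arm", "payload": {"turn": [[0,0,0],[0,0,0],[0,0,0],[0,0,0]], "dp": [[0,0,0],[-2,0,0],[-4,0,0],[-3,0,0]], "gripper": [0.75,0.75,0.75,0.75]}}

```text
clock: 30.25
eef_pos: [679.1, 11.6, 103.5]
eef_rot: [-1.713, 1.57, -2.946]
wrist_force: [0.4, 0.8, -0.7]
finger_gap: 31.6
```

```bash
python3 go.py 480.2 -163.4 100 3.6
```

```text
t 30.25 p [679.1  11.6 103.5] jaw -70.62 tilt 0.06 j6 1.2 j [-0.04  0.68  1.21 -0.    1.26  1.2 ] F [ 0.4  0.8 -0.7] gap 31.6
turn deg [-7.422e+01 -5.000e-02  5.000e-02] dp cm (now axes) [  0.38 -24.57   9.91]  (goal axes) [  0.35 -16.22 -20.95]
```

{"api": "jog_arm", "payload": {"turn": [[-8,0,0],[-9,0,0],[-9.5,0,0],[-9.5,0,0],[-9.5,0,0],[-9.5,0,0],[-9,0,0],[-8,0,0]], "dp": [[-0.3,0,0],[-0.2,0,0],[0,0,0],[0,0,0],[0,0,0],[0,0,0],[0,0,0],[0,0,0]], "gripper": [0.75,0.75,0.75,0.75,0.75,0.75,0.75,0.75]}}

```text
clock: 31.25
eef_pos: [682.0, 11.6, 126.1]
eef_rot: [-0.116, 1.555, -0.052]
wrist_force: [-0.3, 0.5, -1.2]
finger_gap: 31.8
```

```bash
python3 go.py 480.2 -163.4 100 3.6
```

```text
t 31.25 p [682.   11.6 126.1] jaw 3.7 tilt 0.89 j6 -0.1 j [-0.04  0.65  1.19 -0.    1.28 -0.1 ] F [-0.3  0.5 -1.2] gap 31.8
turn deg [0.1  0.89 0.1 ] dp cm (now axes) [  2.31 -16.16 -21.3 ]  (goal axes) [  2.61 -16.2  -21.24]
```

{"api": "jog_arm", "payload": {"turn": [[0,0.9,0],[0,0,0],[0,0,0],[0,0,0],[0,0,0],[0,0,0],[0,0,0],[0,0,0]], "dp": [[0.5,-1,-1.5],[0.3,-2.5,-3.3],[0.3,-3,-4],[0.3,-3,-4],[0.3,-3,-4],[0.3,-2.5,-3.2],[0,-1.2,-1.5],[0,0,0]], "gripper": [0.75,0.75,0.75,0.75,0.75,0.75,0.75,0.75]}}

```text
clock: 32.25
eef_pos: [474.8, -169.3, 116.2]
eef_rot: [-0.468, 1.557, -0.4]
wrist_force: [0.2, 0.6, -1.0]
finger_gap: 31.7
```

```bash
python3 go.py 480.2 -163.4 40 3.6
```

```text
t 32.25 p [ 474.8 -169.3  116.2] jaw 3.89 tilt 0.77 j6 -0.48 j [-0.42  0.29  1.76  0.    1.08 -0.48] F [ 0.2  0.6 -1. ] gap 31.7
turn deg [0.29 0.69 0.35] dp cm (now axes) [7.62 0.6  0.48]  (goal axes) [7.62 0.56 0.57]
```

{"api": "jog_arm", "payload": {"turn": [[0.3,0.7,0.3],[0,0,0],[0,0,0],[0,0,0],[0,0,0]], "dp": [[0,0.6,0.5],[0,0,0],[3.5,0,0],[3.5,0,0],[0,0,0]], "gripper": [0.75,0.75,0.75,0.75,0.75]}}

```text
clock: 32.88
eef_pos: [483.7, -159.6, 45.6]
eef_rot: [-0.727, 1.569, -0.66]
wrist_force: [0.8, 0.0, -0.3]
finger_gap: 32.1
```

```bash
python3 go.py 480.2 -163.4 15.5 3.6
python3 - <<'E'
from h import *
b,_=grab('side')
cv2.imwrite('pics/q1.png',cv2.resize(b[150:400,240:552],(750,600))[:,:,::-1])
E
```

```text
t 32.88 p [ 483.7 -159.6   45.6] jaw 3.85 tilt 0.08 j6 -0.46 j [-0.39  0.41  1.79 -0.    0.95 -0.46] F [ 0.8  0.  -0.3] gap 32.1
turn deg [0.25 0.06 0.06] dp cm (now axes) [ 3.01 -0.36 -0.38]  (goal axes) [ 3.01 -0.36 -0.37]
```

View pics/q1.png

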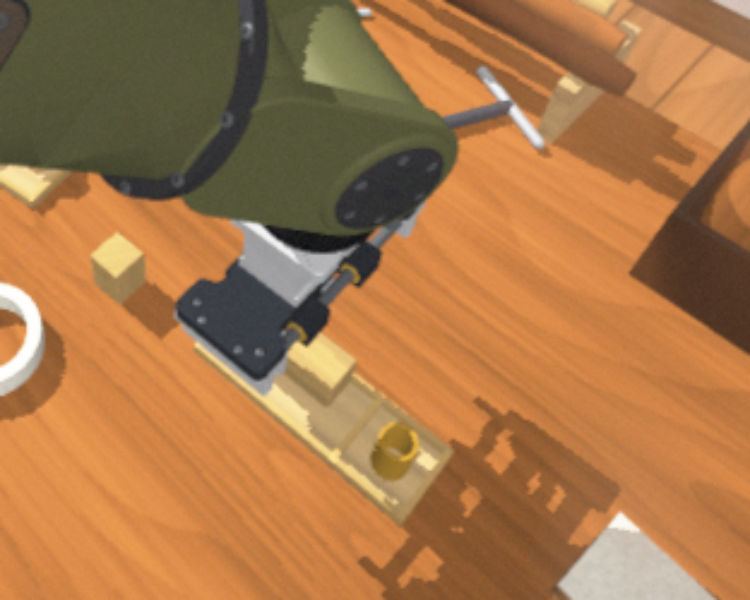

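The bar (at about (320,365)) is held level above the long compartment and aligned with it, and the ferrule stands clear at (395,450). Lowering.

{"api": "jog_arm", "payload": {"turn": [[0,0,0],[0,0,0],[0,0,0],[0,0,0]], "dp": [[0,-0.4,-0.4],[1.3,0,0],[1.2,0,0],[0,0,0]], "gripper": [0.75,0.75,0.75,0.75]}}

```text
clock: 33.42
eef_pos: [482.3, -164.9, 23.5]
eef_rot: [-0.51, 1.562, -0.442]
wrist_force: [0.9, 0.1, -0.3]
finger_gap: 31.8
```

```bash
python3 go.py 480.2 -163.4 15.5 3.6
```

```text
t 33.42 p [ 482.3 -164.9   23.5] jaw 3.87 tilt 0.48 j6 -0.47 j [-0.4   0.44  1.8  -0.    0.89 -0.47] F [ 0.9  0.1 -0.3] gap 31.8
turn deg [0.27 0.42 0.23] dp cm (now axes) [ 0.79  0.17 -0.21]  (goal axes) [ 0.8   0.17 -0.2 ]
```

{"api": "jog_arm", "payload": {"turn": [[0,0.4,0.2],[0,0,0],[0,0,0],[0,0,0]], "dp": [[0.2,0.1,-0.2],[0.4,0,0],[0.2,0,0],[0,0,0]], "gripper": [0.75,0.75,0.75,0.75]}}

```text
clock: 33.92
eef_pos: [480.5, -164.2, 15.5]
eef_rot: [-1.036, 1.57, -0.968]
wrist_force: [0.2, -0.8, 0.5]
finger_gap: 31.9
```

```bash
python3 go.py 480.2 -163.4 15.5 3.6
```

```text
t 33.92 p [ 480.5 -164.2   15.5] jaw 3.88 tilt 0.04 j6 -0.47 j [-0.4   0.46  1.8  -0.    0.88 -0.47] F [ 0.2 -0.8  0.5] gap 31.9
turn deg [0.28 0.02 0.04] dp cm (now axes) [-0.    0.08 -0.02]  (goal axes) [-0.    0.08 -0.02]
```

Release, rise and swing clear for the final look.

{"api": "jog_arm", "payload": {"turn": [[0,0,0],[0,0,0],[0,0,0],[0,0,0],[0,0,0],[0,0,0],[0,0,0],[0,0,0]], "dp": [[0.05,0,0],[0,0,0],[0,0,0],[0,0,0],[-2,0,0],[-5,0,0],[-6,0,0],[-4,0,0]], "gripper": [0.6,0.5,0.4,0.4,0.4,0.4,0.4,0.4]}}

```text
clock: 34.92
eef_pos: [479.1, -163.5, 187.2]
eef_rot: [2.755, 1.566, 2.823]
wrist_force: [-0.0, -0.1, -0.2]
finger_gap: 56.2
```

{"api": "jog_arm", "payload": {"turn": [[0,0,0],[0,0,0],[0,0,0],[0,0,0],[0,0,0],[0,0,0],[0,0,0]], "dp": [[0,-3,-1],[0,-5.5,-1.5],[0,-5.5,-2],[0,-5.5,-2],[0,-5.5,-2],[0,-3,-1],[0,0,0]], "gripper": [0.4,0.4,0.4,0.4,0.4,0.4,0.4]}}

```text
clock: 35.8
eef_pos: [401.9, -458.2, 191.4]
eef_rot: [-0.732, 1.568, -0.663]
wrist_force: [0.4, -0.3, -0.5]
finger_gap: 56.3
```

```bash
python3 - <<'E'
from meas import *
grab('top','t3.png');grab('side','s3.png')
im,P,H=measure()
def blob(box,lo,hi,z):
    m,s=comp(H,lo,hi,box);v,u=np.nonzero(m);q=cast('top',np.c_[u,v],z)[:,:2];c=q.mean(0)
    w,V=np.linalg.eigh(np.cov((q-c).T));top=np.median(P[v,u,2]);return c,top,np.degrees(np.arctan2(*V[::-1,1]))%180,s
def loc(c,o,th):
    t=np.radians(th);d=c-o;return np.array([d[0]*np.cos(t)+d[1]*np.sin(t),-d[0]*np.sin(t)+d[1]*np.cos(t)])
B=(np.array([462.6,216.1]),9.0);Hn=(np.array([482.1,-193.3]),3.6)
for n,box,lo,hi,z,f in [('square',(370,220,432,265),27,45,37,Hn),('ferr',(428,220,465,265),38,55,45,Hn),('round',(195,220,236,275),31,48,39,B),('ring',(232,220,266,275),28,45,35,B),('knob',(262,220,295,275),32,55,38,B),('tin',(148,190,182,222),22,32,26,None),('offcut',(325,245,355,270),38,55,45,None)]:
    c,top,a,s=blob(box,lo,hi,z);print(n,c.round(1),'top',top.round(1),'ang',a.round(1),'px',s[4],'local',None if f is None else loc(c,*f).round(1))
E
python3 go.py 400 -400 200 3.6
```

```text
square [ 478.  -161.7] top 37.7 ang 93.3 px 583 local [-2.1 31.8]
ferr [ 483.5 -259.9] top 44.8 ang 77.2 px 70 local [ -2.8 -66.5]
round [451.3 278.8] top 39.9 ang 92.0 px 451 local [-1.4 63.7]
ring [463.8 202. ] top 35.5 ang 87.2 px 153 local [ -1.  -14.1]
knob [473.1 138.9] top 43.6 ang 107.4 px 155 local [ -1.7 -77.9]
tin [549.2 409.8] top 26.8 ang 74.2 px 364 local None
offcut [442.1  -9.3] top 45.7 ang 106.0 px 192 local None
t 35.9 p [ 402.9 -456.3  191.7] jaw 4.12 tilt 0.16 j6 -0.98 j [-0.91  0.44  1.36  0.    1.34 -0.98] F [-0.5 -0.   0.1] gap 56.4
turn deg [0.52 0.13 0.1 ] dp cm (now axes) [-0.84  5.64  0.12]  (goal axes) [-0.83  5.64  0.06]
```

View pics/t3.png

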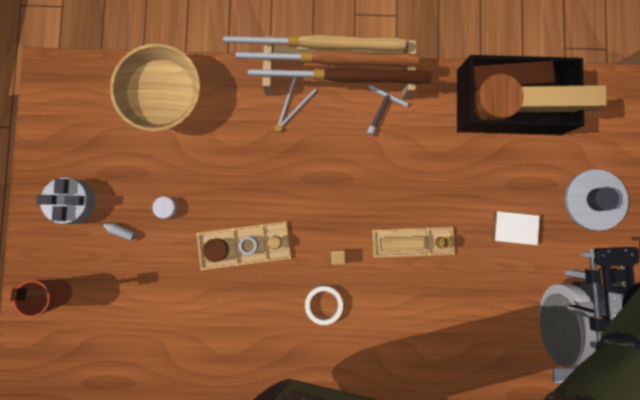

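View pics/s3.png

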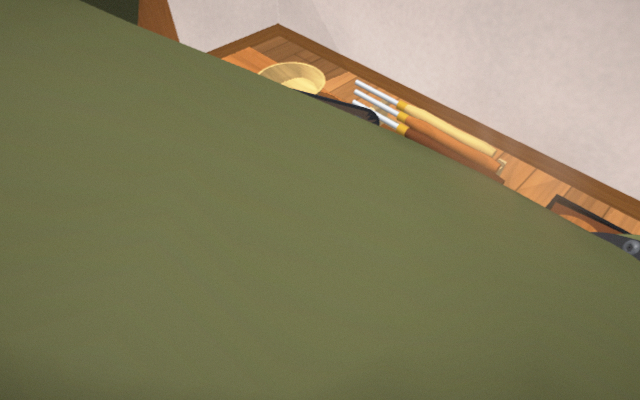

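```bash
python3 - <<'E'
from meas import *
im,P,H=measure()
q=P[300:350,545:590].reshape(-1,3);print(np.percentile(q,[5,50,95],axis=0).round())
E
```

```text
[[ 271. -492.   66.]
 [ 323. -483.  142.]
 [ 371. -453.  226.]]
```

{"api": "jog_arm", "payload": {"turn": [[0,0,0],[0,0,0],[0,0,0],[0,0,0]], "dp": [[-2,3,0],[-2,5,0],[0,3,0],[0,0,0]], "gripper": [0.4,0.4,0.4,0.4]}}

```text
clock: 36.4
eef_pos: [396.2, -338.4, 233.0]
eef_rot: [-0.424, 1.567, -0.347]
wrist_force: [-0.4, 0.5, 0.2]
finger_gap: 56.3
```

```bash
python3 - <<'E'
from meas import *
print(manip.read_state()['wrist_force'].round(1),manip.read_state()['qd'].round(3))
grab('top','t4.png')
E
```

```text
[-0.4  0.5  0.2] [ 0.    -0.001 -0.022 -0.004  0.001 -0.004]
```

View pics/t4.png

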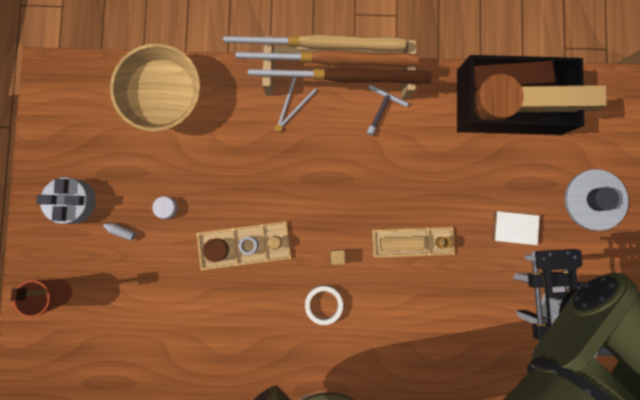

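The top view shows all five pieces in their compartments. The offcut at (338,257) and the tin at (164,208) are unmoved, and the gripper hangs free at about 230 mm height with no wrist force.

```bash
python3 -c "
from cell import order
print(order.sign_off())"
```

```text
the job is handed in; nothing more can be done
None
```

I put all five pieces in their compartments one at a time (ferrule, ring, knob, round blank, square blank) and handed the job in at about 36 s.

Last check, from the top camera. Offsets are from each compartment centre, in that tray's axes, and heights are from depth readings:

| Piece | Offset x, y (mm) | Measured top (mm) | Expected top (mm) |
|---|---|---|---|
| Square blank | -2, +2 | 37.7 | 37 |
| Ferrule | -3, -0.5 | 44.8 | 45 |
| Round blank | -1, 0 | 39.9 | 39 |
| Ring | -1, 0 | 35.5 | 35 |
| Knob | -2, 0 | 43.6 | 45 |

- **Alignment:** the square blank lies at 93.3°, against 93.6° for the long compartment. The knob's reading is a median over its rounded head, so a value slightly under the crown is normal.
- **Offcut and wax tin:** both are within 0.2 mm of where they were measured at the start.
- **Robot:** at hand-in the arm hung free, clear of everything, with wrist force under 1 N.
- **What disagreed:** the ring read 42.4–43.1 mm between the fingers, against its 44 mm diameter; the knob (32.5 mm against 34 mm) showed a similar gap. Neither slipped.
- **What failed:** the arm blocked the side camera in the final view. The last clear side view, taken before the square blank was placed, showed the other four upright.

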